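# Test the red pop-up spring

### The job

Before it goes into the pop-up tower, test the red-capped spring: stand it upright on the round plate of the spring tester, inside the black ring. Then press its cap straight down until the top of the cap is level with the green band on the height post, and hold it there for a second so that the needle shows the force. Then let it spring back up, left standing in the ring.

Things in the scene. Friction and masses are not known exactly. Their poses are not given: they have to be found in the camera images.
- red_cap (a point): Centre of the red cap of the loose red-capped spring, 69 mm above the underside of its foot; z up along the spring. The cap is a plastic cylinder with a thin white band, 40 mm across, 22 mm high, flat on top. Grip the spring by the cap: the bare coil below cannot be held. Same-shaped blue- and yellow-capped springs stand 110 mm or more away, centre to centre; the three swap places.
- red_foot (a point): Centre of the underside of the red spring's black foot disc, 48 mm across; z up. The spring is 80 mm tall and weighs 0.10 to 0.16 kg. Lifted by the cap, coil and foot hang rigidly below. Pressed from above, the cap slides down towards the foot: about 1 N to begin with and 0.35 N more per mm, up to 38 mm.
- plate (a point): Centre of the upper face of the spring tester's round aluminium plate, 110 mm across, 44 mm above the table, with a black ring 80 mm across drawn on it; z up. The plate sinks 1 mm per 3 N under load, but this point stays at the unloaded height.
- tester: Fixed spring tester, grey base 210 x 280 x 30 mm; origin on the table below the plate's centre, x forwards, y left, z up. White height post (8 x 50 mm, top 75 mm above the plate) 95 mm from the centre towards -x; its green band reaches from 40 to 60 mm above the unloaded plate. Dial 90 mm across, centred 138 mm towards -y, its rim up to 46 mm above the plate.
- needle (a joint): Red needle of the tester's dial, rad: 0.1 for each newton on the plate, 0 when empty, 0.10 to 0.16 with the spring standing on it, about 1.1 with it pressed to the middle of the green band. One tick of the dial is 2 N.
Things that resemble listed ones, but are neither listed nor needed, are in the scene too. Leave any purple or turquoise look-alike of the part that bears red_cap alone.

How it is judged (in metres and radians):
On the way, in this order (a step that is already met when the one before it is completed fails the run):
1. the red-capped spring stands upright and uncompressed on the tester plate, its foot inside the black ring (horizontal distance between red_cap and plate below 0.018 m and z of red_cap in the frame of plate between 0.06 and 0.074 m and angle between red_cap's own z axis and vertical below 0.18 rad and value of joint needle above 0.03 rad), for 0.2 s.
2. the cap is pressed so that its top is level with the green band (40 to 60 mm above the plate) and held there, the needle showing the force (horizontal distance between red_cap and plate below 0.018 m and z of red_cap in the frame of plate between 0.029 and 0.049 m and angle between red_cap's own z axis and vertical below 0.18 rad and value of joint needle above 0.4 rad), for 0.6 s.
At the end, for the whole second after the job is handed in: The red-capped spring stands on the tester plate, sprung back to full height (cap centre 60 to 74 mm above the plate), upright within 10 degrees, its cap within 18 mm of the plate's centre, the needle showing only the spring's weight (0.03 to 0.3 rad) (all of step 1 and value of joint needle below 0.3 rad); the robot touches nothing.
It also fails if it takes over 53 s, if anything falls off the work surface, if the arm or the gripper's body presses on something with over 40 N, if the wrist force passes 120 N, or if a joint passes its speed limit or range.

### The arm

A 6-joint arm with a two-finger parallel gripper is mounted at the origin on the work surface. World frame = base frame: x ahead of the robot, y to its left, z up, the work surface at z = 0. Lengths are in mm, angles in rad, forces in N, time in s.
With the tool pointing down it reaches from about 375 to 925 mm from the base axis. Payload 5.7 kg.
Tool frame: the origin (TCP) lies on the centre line of the jaws, within the pads' length; the fingertips stand ahead of it and the grasp point (between the pads) lies 3 mm ahead of it (ctrl.tip_extent is the y of the fingertips in the tool frame, in mm); y points along the fingers, x is the direction in which the jaws open and shut, and the axes are right-handed (so a half turn about y gives the same grasp; the last joint's range is limited). The gripper opens to 88 mm and grips with 3 to 60 N. Pads are 20 mm wide; open, the fingers measure 115 mm over their backs; the gripper's body (75 mm by 178 mm) begins 61 mm behind the grasp point.
Start: joints at [1.056, 0.359, 1.51, -0, 1.272, -0.115], TCP at [233.531, 552.656, 244.623] pointing down, gripper open.
Joint ranges: [-2.97, 2.97], [-1.01, 2.36], [0.21, 2.38], [-0.96, 4.11], [0.2, 2.71], [-2.98, 2.98]. Speed limits (rad/s): [2.39, 2.39, 3.14, 3.14, 3.14, 3.14].

### API

Orientations are given as [roll, pitch, yaw] about the fixed x, y, z axes, in that order (R = Rz(yaw) Ry(pitch) Rx(roll)).
In Python, from workcell import telemetry, imaging, ctrl gives the robot as it stands. The module is installed in compiled form; this text tells all that it offers.
- The arm moves only by the tool apply_moves, never from a script. Its argument "targets" is a list of rows, each an object with "slide": the shift along the tool's x, y, z in mm, a list of three; "spin": the turn about the tool's y in rad. A call has 1 to 10 rows; each row shifts and turns the commanded pose from where the row before left it, along the tool's axes as they then stand; what a row does not reach is not made up. A row lasts 1/10 s, in which the tool goes at most 50 mm and 8.59 degrees, less where a joint would pass 70% of its speed; a pose out of reach is approached as far as the arm can. A call is refused whole if a number of a shift passes 50 or a number of a turn 0.15, either way. A call with a gripper value outside its range is refused whole. "gripper" is the finger opening in mm, from 0 to 87.8, set as the call begins (left out, the last holds). The fingers move at their own pace and stop on an object; the grip force is fixed at half the most. Time passes only in rows, so rows that do not move let the fingers close. It gives the time, the measured TCP pose, the force and the opening at its end, in the units of the state.
- telemetry.observe(): the state, without advancing time (a new reading comes with each control period).
- imaging.get_image(name): name is "scene" or "top"; returns a dict with "color" (420x560x3 uint8, red, green, blue), "depth" (420x560 float32, mm along the optical axis (not along the pixel's ray), 0 where there is no reading), "vfov" (degrees; the focal length in pixels is half the picture's height over the tangent of half this angle, whatever the lens; pixels are square), "cx", "cy" (the principal point, pixels), "distortion" ([k1, k2, p1, p2, k3] as OpenCV has them; the pictures are not rectified), "world_from_camera" (4x4, takes a point from camera to world coordinates). Camera axes: x right, y up, looking along -z (the intrinsics and any distortion apply to the point x, -y, -z); pixel columns grow to the right and rows downward; lengths in mm; the calibration is good to about 2 mm. A picture is of the moment at which its call begins.
- ctrl.sign_off(): hands the job in, once; it reports no verdict.
The state is a dict: "time": time; "qpos": joint angles; "dq": joint speeds; "tau": joint torques, N m; "ee_pos": TCP position; "ee_rot": TCP orientation; "ft_force": force on the tool from outside, world axes, zero at the start; "moment": the same for the moment, N m; "finger_gap": opening from 0.0 (shut) to 1.0 (fully open).
Only numpy, scipy, OpenCV 4.12 (cv2) and the standard library are available. Lean on these libraries where they do the work, as an engineer would, in place of code of your own. Each camera call takes 0.05 s, during which the arm holds its last target. There are 200 camera calls.

## Working session

There is one attempt and no reset: what is moved stays moved. The work goes in short steps, Python scripts to look and compute and a tool call to move; the robot and the scene stay as the last step left them, time stands still between calls to the robot, and variables do not carry over. Pictures are saved under pics/ and viewed, about 8 in all and at most 12, crops included, and the job is handed in when it is done.

Besides the shell and the picture viewer there is one more tool, called after "Call:" by a JSON object that holds its "name" and its "arguments", one argument or row to a line. apply_moves: Moves the arm, as the interface text tells. Its arguments: {"type":"object","properties":{"targets":{"type":"array","items":{"type":"object","properties":{"slide":{"type":"array","items":{"type":"number"}},"spin":{"type":"number"}}}},"gripper":{"type":"number"}},"required":["targets"]}

```bash
mkdir -p pics
cat > h.py <<'E'
import numpy as np, cv2
from workcell import telemetry, imaging, ctrl
def grab(n):
    d=imaging.get_image(n); cv2.imwrite
    return d
def save(d,f,box=None,s=1):
    im=d['color'][:,:,::-1]
    if box: im=im[box[1]:box[3],box[0]:box[2]]
    cv2.imwrite('pics/'+f,cv2.resize(im,None,fx=s,fy=s,interpolation=cv2.INTER_CUBIC))
def ray(d,u,v):
    f=d['color'].shape[0]/2/np.tan(np.radians(d['vfov'])/2)
    K=np.array([[f,0,d['cx']],[0,f,d['cy']],[0,0,1]])
    p=cv2.undistortPoints(np.array([[[u,v]]],float),K,np.array(d['distortion'],float))[0,0]
    return np.array([p[0],-p[1],-1])
def onz(d,u,v,z):
    T=np.array(d['world_from_camera']); r=T[:3,:3]@ray(d,u,v); o=T[:3,3]
    return o+r*(z-o[2])/r[2]
def dep(d,u,v):
    T=np.array(d['world_from_camera']); z=np.median(d['depth'][v-1:v+2,u-1:u+2])
    return T[:3,:3]@(ray(d,u,v)*z)+T[:3,3]
E
python3 - <<'E'
from h import *
import pickle
D={n:grab(n) for n in('top','scene')}
pickle.dump(D,open('d0.pkl','wb'))
for n in D: save(D[n],n+'0.png')
print(telemetry.observe(),ctrl.tip_extent)
E
```

```text
{'time': 0.1, 'qpos': array([ 1.05587505e+00,  3.59400079e-01,  1.51133070e+00,  4.51735487e-06,
        1.27249837e+00, -1.15083371e-01]), 'dq': array([ 0.00176552, -0.00110291, -0.00262392,  0.00047555, -0.00023169,
        0.00139566]), 'tau': array([ 3.98364791e-04, -5.16357136e+01, -2.71406740e+01,  6.77392376e-02,
        2.76374380e-02, -2.04470552e-05]), 'ee_pos': array([233.26476478, 552.157987  , 243.91073946]), 'ee_rot': array([-1.57060412,  0.00162517,  1.17095724]), 'ft_force': array([0.27578851, 0.14084069, 0.10904005]), 'moment': array([0.04834139, 0.01547602, 0.01145937]), 'finger_gap': 1.0004652178555689} 22.0
```

View pics/top0.png

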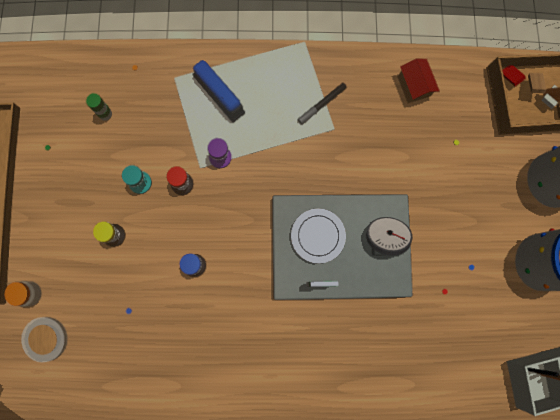

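View pics/scene0.png

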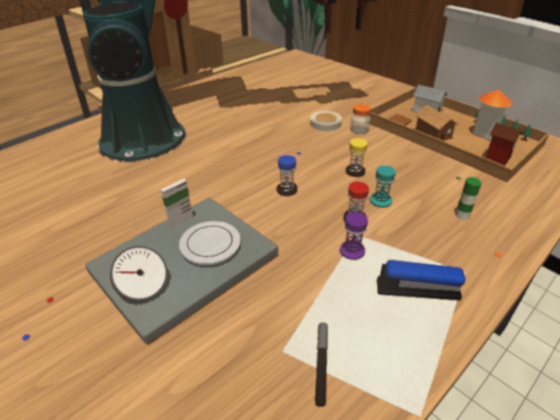

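The top view shows the red cap at (178,177), with turquoise at (133,176), purple at (218,148), yellow at (104,232) and blue at (192,265). The plate is at (318,236), the dial at (388,236) and the post at (320,285). Next I'll measure these and take a confirming crop.

Run:
```python
from h import *
import pickle
D=pickle.load(open('d0.pkl','rb')); d=D['top']; s=D['scene']
for n,u,v,z in[('red',178,177,80),('turq',133,176,80),('purp',218,148,80),('blue',192,265,80),('yel',104,232,80),('plate',318,236,44),('dial',388,236,80),('post',322,285,119)]:
    print(n,onz(d,u,v,z).round(1),dep(d,u,v).round(1))
for n,u,v,z in[('red',358,188,80),('plate',210,242,44)]:
    print('scene',n,onz(s,u,v,z).round(1),dep(s,u,v).round(1))
for c in [(0,0),(560,0),(0,420)]: print(onz(d,*c,0).round())
print(np.array(d['world_from_camera'])[:3,3])
a=cv2.resize(d['color'][110:290,80:260],None,fx=3,fy=3,interpolation=2); b=cv2.resize(d['color'][190:300,265:415],None,fx=3,fy=3)
b=cv2.copyMakeBorder(b,0,540-b.shape[0],0,0,cv2.BORDER_CONSTANT)
o=np.hstack([a,b])[:,:,::-1]; o=cv2.resize(o,None,fx=.8,fy=.8); print(o.shape); cv2.imwrite('pics/c1.png',o)
# red cap centroid
h=cv2.cvtColor(d['color'],cv2.COLOR_RGB2HSV); m=((h[...,0]<8)|(h[...,0]>172))&(h[...,1]>150)&(h[...,2]>90); ys,xs=np.nonzero(m[150:210,150:205]); print(xs.min()+150,xs.max()+150,ys.min()+150,ys.max()+150,xs.mean()+150,ys.mean()+150)
```

```text
red [619.  143.7  80. ] [619.1 143.8  79.3]
turq [620.4 231.4  80. ] [620.6 231.6  79. ]
purp [677.2  67.5  80. ] [677.7  67.7  78.3]
blue [450.1 112.4  80. ] [450.  112.3  81.2]
yel [511.1 283.   80. ] [511.1 283.1  79.7]
plate [ 510.  -130.4   44. ] [ 510.1 -130.5   42.6]
dial [ 507.2 -261.9   80. ] [ 508.5 -265.3   66.8]
post [ 413.7 -128.4  119. ] [ 413.7 -128.5  118. ]
scene red [623.6 143.7  80. ] [623.5 143.9  79.9]
scene plate [ 515.3 -132.6   44. ] [ 514.8 -132.3   43.5]
[1052.  590.    0.]
[1083. -732.    0.]
[128. 515.   0.]
[ 414.32433628  -10.21283378 1078.64315005]
(432, 792, 3)
167 186 167 185 176.27687296416937 176.0
```

View pics/c1.png

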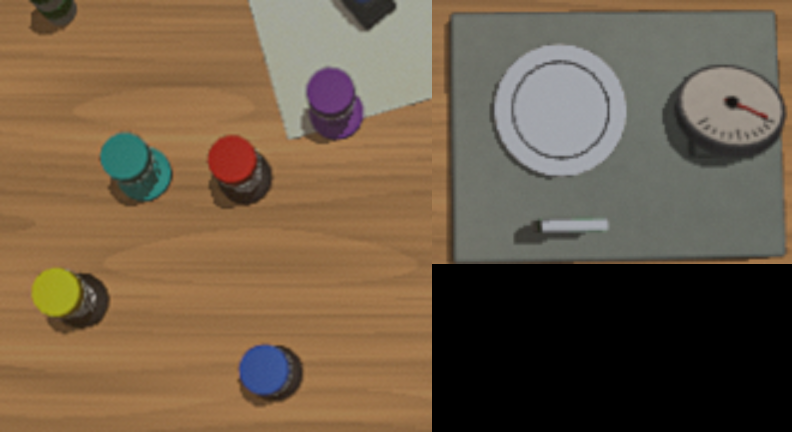

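The crop matches the task. The red cap is at top-view pixel (176.7,176.7), flanked by the turquoise and purple look-alikes, and the blue and yellow springs are well apart. It's the only red-capped one, about (621,145,80). The plate centre is about (511,-131), which agrees with the post at x≈414. I'll close the jaws along yaw ≈0.32 to clear both neighbours.

Call:
{"name": "apply_moves", "arguments": {
  "targets": [
    {"slide": [-18.7, 0, -43]},
    {"slide": [-18.7, 0, -43]},
    {"slide": [-18.7, 0, -43]},
    {"slide": [-18.7, 0, -43]},
    {"slide": [-18.7, 0, -43]},
    {"slide": [-18.7, 0, -43]},
    {"slide": [-18.7, 0, -43]},
    {"slide": [-18.7, 0, -43]},
    {"slide": [-18.7, 0, -43]},
    {"slide": [-18.7, 0, -43]}
  ],
  "gripper": 87.8
}}

```text
$.targets[0]: bad value
```

Call:
{"name": "apply_moves", "arguments": {
  "targets": [
    {"slide": [-18.7, 0, -43]},
    {"slide": [-18.7, 0, -43]},
    {"spin": 0.142},
    {"spin": 0.142},
    {"spin": 0.142},
    {"spin": 0.142},
    {"spin": 0.142},
    {"spin": 0.142},
    {"spin": 0}
  ]
}}

```text
$.targets[0]: bad value
```

Call:
{"name": "apply_moves", "arguments": {
  "targets": [
    {"slide": [-18.7, 0, -43], "spin": 0},
    {"slide": [-18.7, 0, -43], "spin": 0},
    {"slide": [-18.7, 0, -43], "spin": 0},
    {"slide": [-18.7, 0, -43], "spin": 0},
    {"slide": [-18.7, 0, -43], "spin": 0},
    {"slide": [-18.7, 0, -43], "spin": 0},
    {"slide": [-18.7, 0, -43], "spin": 0},
    {"slide": [-18.7, 0, -43], "spin": 0},
    {"slide": [-18.7, 0, -43], "spin": 0},
    {"slide": [-18.7, 0, -43], "spin": 0}
  ],
  "gripper": 87.8
}}

```text
time: 1.1
ee_pos: [557.6, 211.3, 244.3]
ee_rot: [-1.57, 0.0, 1.171]
ft_force: [0.4, 1.1, -0.5]
finger_gap: 1.002
```

Call:
{"name": "apply_moves", "arguments": {
  "targets": [
    {"slide": [-18.7, 0, -43], "spin": 0},
    {"slide": [-18.7, 0, -43], "spin": 0},
    {"slide": [0, 0, 0], "spin": 0.142},
    {"slide": [0, 0, 0], "spin": 0.142},
    {"slide": [0, 0, 0], "spin": 0.142},
    {"slide": [0, 0, 0], "spin": 0.142},
    {"slide": [0, 0, 0], "spin": 0.142},
    {"slide": [0, 0, 0], "spin": 0.142},
    {"slide": [0, 0, 0], "spin": 0}
  ]
}}

```text
time: 2.0
ee_pos: [621.2, 145.1, 244.1]
ee_rot: [-1.571, 0.001, 0.318]
ft_force: [-0.6, -0.7, 0.5]
finger_gap: 1.0
```

Call:
{"name": "apply_moves", "arguments": {
  "targets": [
    {"slide": [0, 45, 0], "spin": 0},
    {"slide": [0, 45, 0], "spin": 0},
    {"slide": [0, 30, 0], "spin": 0},
    {"slide": [0, 0, 0], "spin": 0}
  ]
}}

```text
time: 2.4
ee_pos: [617.6, 144.6, 119.9]
ee_rot: [-1.569, 0.01, 0.322]
ft_force: [-0.4, -0.5, -0.2]
finger_gap: 1.002
```

Run:
```python
from h import *
s=grab('scene'); save(s,'s1.png',(290,110,470,270),4)
```

```text
(no output)
```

View pics/s1.png

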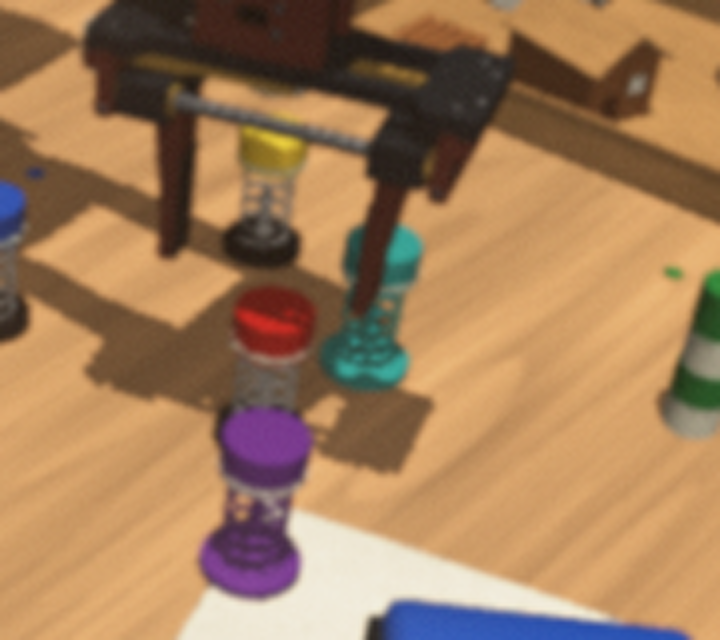

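The crop shows the open fingertips at (175,250) and (365,310), straddling the red cap at (275,310). The turquoise spring is behind and clear. Now I'll descend and grip.

Call:
{"name": "apply_moves", "arguments": {
  "targets": [
    {"slide": [0, 20, 0], "spin": 0},
    {"slide": [0, 20, 0], "spin": 0},
    {"slide": [0, 9, 0], "spin": 0},
    {"slide": [0, 0, 0], "spin": 0},
    {"slide": [0, 0, 0], "spin": 0}
  ]
}}

```text
time: 2.95
ee_pos: [622.5, 145.2, 77.1]
ee_rot: [-1.571, -0.002, 0.32]
ft_force: [-0.2, 0.4, 0.4]
finger_gap: 1.002
```

Call:
{"name": "apply_moves", "arguments": {
  "targets": [
    {"slide": [0, 0, 0], "spin": 0},
    {"slide": [0, 0, 0], "spin": 0},
    {"slide": [0, 0, 0], "spin": 0},
    {"slide": [0, 0, 0], "spin": 0},
    {"slide": [0, 0, 0], "spin": 0},
    {"slide": [0, 0, 0], "spin": 0},
    {"slide": [0, 0, 0], "spin": 0},
    {"slide": [0, 0, 0], "spin": 0}
  ],
  "gripper": 20
}}

```text
time: 3.75
ee_pos: [621.8, 145.2, 75.8]
ee_rot: [-1.571, -0.0, 0.319]
ft_force: [1.0, -0.5, 0.3]
finger_gap: 0.451
```

Call:
{"name": "apply_moves", "arguments": {
  "targets": [
    {"slide": [0, -25, 0], "spin": 0},
    {"slide": [0, -40, 0], "spin": 0},
    {"slide": [0, -40, 0], "spin": 0},
    {"slide": [0, -10, 0], "spin": 0},
    {"slide": [-19.2, 0, -22.8], "spin": 0},
    {"slide": [-19.2, 0, -22.8], "spin": 0},
    {"slide": [-19.2, 0, -22.8], "spin": 0},
    {"slide": [-19.2, 0, -22.8], "spin": 0},
    {"slide": [-19.2, 0, -22.8], "spin": 0},
    {"slide": [-19.2, 0, -22.8], "spin": 0}
  ]
}}

```text
time: 4.75
ee_pos: [553.6, -21.8, 189.4]
ee_rot: [-1.57, 0.002, 0.319]
ft_force: [0.8, -0.7, -0.5]
finger_gap: 0.448
```

Call:
{"name": "apply_moves", "arguments": {
  "targets": [
    {"slide": [-19.2, 0, -22.8], "spin": 0},
    {"slide": [-19.2, 0, -22.8], "spin": 0},
    {"slide": [-19.2, 0, -22.8], "spin": 0},
    {"slide": [-19.2, 0, -22.8], "spin": 0},
    {"slide": [0, 0, 0], "spin": 0},
    {"slide": [0, 0, 0], "spin": 0},
    {"slide": [0, 0, 0], "spin": 0}
  ]
}}

```text
time: 5.45
ee_pos: [510.5, -130.8, 190.1]
ee_rot: [-1.57, 0.001, 0.319]
ft_force: [0.8, -0.3, -1.3]
finger_gap: 0.453
```

Run:
```python
from h import *
s=grab('scene'); save(s,'s2.png',(80,100,290,300),3)
o=telemetry.observe(); print(o['ee_pos'],o['ft_force'],o['moment'],o['finger_gap'])
t=grab('top')
for n,u,v in[('plate',318.3,235.4)]: print(onz(t,u,v,44))
# red pixels in scene near gripper
h=cv2.cvtColor(s['color'],cv2.COLOR_RGB2HSV)
```

```text
[ 510.69686668 -130.65922061  190.23731789] [-0.12732439 -0.13669608 -2.14433156] [-0.01302421  0.06172972 -0.01828245] 0.4459902913437508
[ 511.1518072  -130.97899836   44.        ]
```

View pics/s2.png

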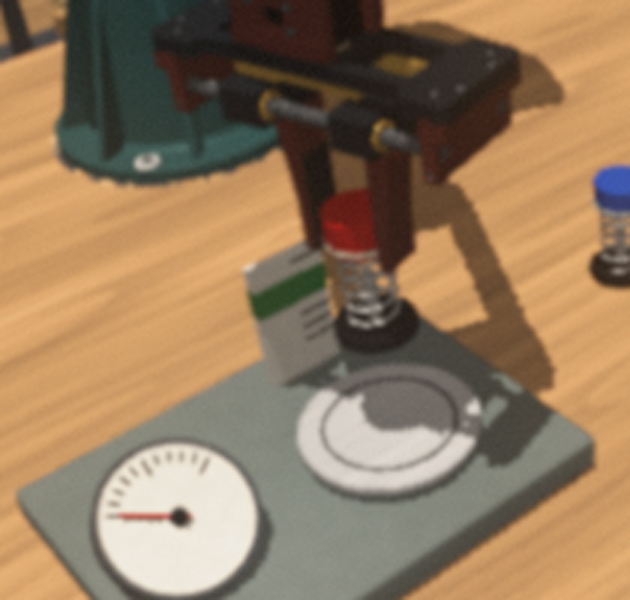

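The red spring hangs upright from the cap. The foot is around crop (378,335), above the ring centred at (390,428). I'll check the offset numerically.

Run:
```python
from h import *
s=grab('scene')
for n,u,v,z in[('foot',378,328,120),('ring',390,428,44),('captop',355,207,194)]: print(n,onz(s,80+u/3,100+v/3,z).round(1))
```

```text
foot [ 518.4 -132.1  120. ]
ring [ 516.7 -133.6   44. ]
captop [ 508.8 -129.3  194. ]
```

Call:
{"name": "apply_moves", "arguments": {
  "targets": [
    {"slide": [0, 20, 0], "spin": 0},
    {"slide": [0, 25, 0], "spin": 0},
    {"slide": [0, 12, 0], "spin": 0},
    {"slide": [0, 5, 0], "spin": 0},
    {"slide": [0, 3, 0], "spin": 0},
    {"slide": [0, 2, 0], "spin": 0},
    {"slide": [0, 2, 0], "spin": 0},
    {"slide": [0, 0, 0], "spin": 0},
    {"slide": [0, 0, 0], "spin": 0}
  ]
}}

```text
time: 6.5
ee_pos: [510.9, -131.7, 122.1]
ee_rot: [-1.571, -0.001, 0.319]
ft_force: [-0.9, 0.0, -1.4]
finger_gap: 0.454
```

Call:
{"name": "apply_moves", "arguments": {
  "targets": [
    {"slide": [0, 1, 0], "spin": 0},
    {"slide": [0, 1, 0], "spin": 0},
    {"slide": [0, 1, 0], "spin": 0},
    {"slide": [0, 0, 0], "spin": 0},
    {"slide": [0, 0, 0], "spin": 0},
    {"slide": [0, 0, 0], "spin": 0}
  ]
}}

```text
time: 7.1
ee_pos: [510.9, -131.7, 118.8]
ee_rot: [-1.571, -0.0, 0.319]
ft_force: [0.8, 0.5, 1.3]
finger_gap: 0.448
```

Run:
```python
from h import *
o=telemetry.observe(); print(o['ee_pos'],o['ft_force'],o['finger_gap'])
s=grab('scene'); save(s,'s3.png',(80,130,290,300),3)
```

```text
[ 510.88924593 -131.69888739  118.81698075] [0.83394541 0.46621099 1.31987527] 0.44771829878698616
```

View pics/s3.png

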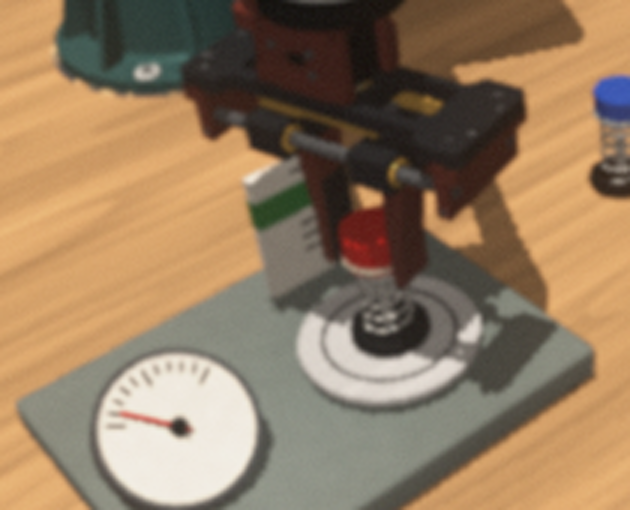

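The foot at (390,325) stands on the plate inside the ring. The needle, tip at (122,413), has moved off zero. Releasing now.

Call:
{"name": "apply_moves", "arguments": {
  "targets": [
    {"slide": [0, 0, 0], "spin": 0},
    {"slide": [0, 0, 0], "spin": 0},
    {"slide": [0, 0, 0], "spin": 0},
    {"slide": [0, 0, 0], "spin": 0},
    {"slide": [0, 0, 0], "spin": 0},
    {"slide": [0, 0, 0], "spin": 0}
  ],
  "gripper": 75
}}

```text
time: 7.75
ee_pos: [510.6, -131.6, 118.6]
ee_rot: [-1.571, 0.0, 0.319]
ft_force: [-0.3, -0.4, 0.3]
finger_gap: 0.854
```

Call:
{"name": "apply_moves", "arguments": {
  "targets": [
    {"slide": [0, -15, 0], "spin": 0},
    {"slide": [0, -20, 0], "spin": 0},
    {"slide": [0, -15, 0], "spin": 0},
    {"slide": [0, 0, 0], "spin": 0},
    {"slide": [0, 0, 0], "spin": 0}
  ]
}}

```text
time: 8.25
ee_pos: [510.7, -131.6, 168.6]
ee_rot: [-1.571, -0.0, 0.319]
ft_force: [-0.4, -0.7, -0.5]
finger_gap: 0.853
```

Call:
{"name": "apply_moves", "arguments": {
  "targets": [
    {"slide": [0, 0, 0], "spin": 0},
    {"slide": [0, 0, 0], "spin": 0},
    {"slide": [0, 0, 0], "spin": 0},
    {"slide": [0, 0, 0], "spin": 0},
    {"slide": [0, 0, 0], "spin": 0},
    {"slide": [0, 0, 0], "spin": 0},
    {"slide": [0, 0, 0], "spin": 0},
    {"slide": [0, 0, 0], "spin": 0}
  ],
  "gripper": 0
}}

```text
time: 9.05
ee_pos: [510.7, -131.6, 168.7]
ee_rot: [-1.571, 0.0, 0.319]
ft_force: [0.4, 0.3, -0.0]
finger_gap: 0.165
```

Run:
```python
from h import *
o=telemetry.observe(); print(o['ee_pos'],o['ft_force'],o['finger_gap'])
s=grab('scene'); save(s,'s4.png',(80,130,290,300),3)
```

```text
[ 510.7069579  -131.62754033  168.69822105] [ 0.44071041  0.33556137 -0.01606423] 0.165000613556981
```

View pics/s4.png

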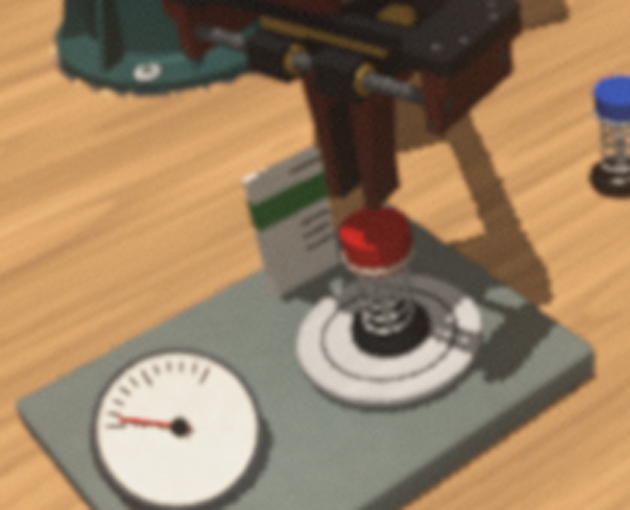

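The spring stands free, cap at (375,235), foot inside the ring, with the needle showing only its weight. Now I'll finish closing the fingers and press.

Call:
{"name": "apply_moves", "arguments": {
  "targets": [
    {"slide": [0, 0, 0], "spin": 0},
    {"slide": [0, 0, 0], "spin": 0},
    {"slide": [0, 0, 0], "spin": 0},
    {"slide": [0, 10, 0], "spin": 0},
    {"slide": [0, 8, 0], "spin": 0},
    {"slide": [0, 4, 0], "spin": 0},
    {"slide": [0, 3, 0], "spin": 0},
    {"slide": [0, 3, 0], "spin": 0},
    {"slide": [0, 0, 0], "spin": 0}
  ]
}}

```text
time: 10.0
ee_pos: [510.3, -131.5, 140.3]
ee_rot: [-1.57, 0.001, 0.319]
ft_force: [-1.0, 0.7, 3.1]
finger_gap: 0.006
```

Call:
{"name": "apply_moves", "arguments": {
  "targets": [
    {"slide": [0, 4, 0], "spin": 0},
    {"slide": [0, 4, 0], "spin": 0},
    {"slide": [0, 4, 0], "spin": 0},
    {"slide": [0, 4, 0], "spin": 0},
    {"slide": [0, 4, 0], "spin": 0},
    {"slide": [0, 4, 0], "spin": 0},
    {"slide": [0, 1, 0], "spin": 0},
    {"slide": [0, 0, 0], "spin": 0},
    {"slide": [0, 0, 0], "spin": 0},
    {"slide": [0, 0, 0], "spin": 0}
  ]
}}

```text
time: 11.0
ee_pos: [510.1, -131.4, 116.0]
ee_rot: [-1.57, 0.001, 0.319]
ft_force: [-3.5, 1.6, 10.7]
finger_gap: 0.006
```

Run:
```python
from h import *
o=telemetry.observe(); print(o['ee_pos'],o['ft_force'],o['finger_gap'])
s=grab('scene'); save(s,'s5.png',(80,130,290,300),3)
```

```text
[ 510.14805147 -131.42323843  115.97756762] [-3.46840384  1.5954099  10.71242114] 0.006398324277385425
```

View pics/s5.png

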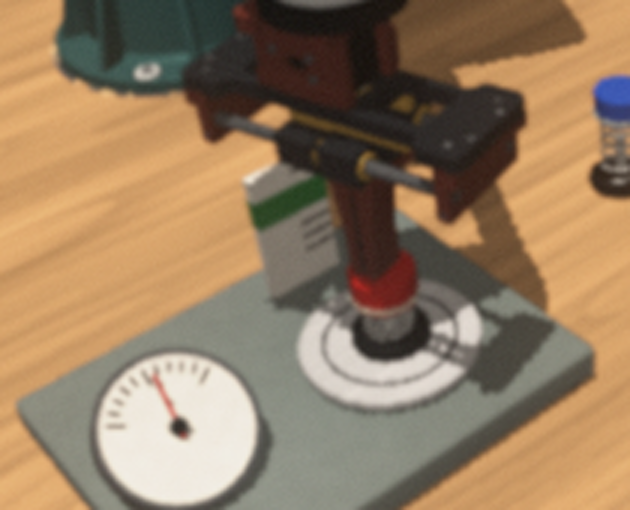

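The spring is compressed and upright. The needle, tip at (155,375), is about 1.1 rad, and the wrist force of 10.7 N agrees with that. I'll hold for a second, then rise gently.

Call:
{"name": "apply_moves", "arguments": {
  "targets": [
    {"slide": [0, 0, 0], "spin": 0},
    {"slide": [0, 0, 0], "spin": 0},
    {"slide": [0, 0, 0], "spin": 0},
    {"slide": [0, 0, 0], "spin": 0},
    {"slide": [0, 0, 0], "spin": 0},
    {"slide": [0, 0, 0], "spin": 0},
    {"slide": [0, 0, 0], "spin": 0},
    {"slide": [0, 0, 0], "spin": 0},
    {"slide": [0, 0, 0], "spin": 0},
    {"slide": [0, 0, 0], "spin": 0}
  ]
}}

```text
time: 12.05
ee_pos: [510.2, -131.4, 116.0]
ee_rot: [-1.57, 0.001, 0.319]
ft_force: [-4.0, 1.9, 9.9]
finger_gap: 0.006
```

Call:
{"name": "apply_moves", "arguments": {
  "targets": [
    {"slide": [0, -3, 0], "spin": 0},
    {"slide": [0, -4, 0], "spin": 0},
    {"slide": [0, -4, 0], "spin": 0},
    {"slide": [0, -4, 0], "spin": 0},
    {"slide": [0, -4, 0], "spin": 0},
    {"slide": [0, -4, 0], "spin": 0},
    {"slide": [0, -4, 0], "spin": 0},
    {"slide": [0, -4, 0], "spin": 0},
    {"slide": [0, -10, 0], "spin": 0},
    {"slide": [0, -20, 0], "spin": 0}
  ]
}}

```text
time: 13.05
ee_pos: [509.9, -131.3, 176.2]
ee_rot: [-1.569, 0.002, 0.319]
ft_force: [0.0, 0.3, 0.3]
finger_gap: 0.005
```

Call:
{"name": "apply_moves", "arguments": {
  "targets": [
    {"slide": [0, -30, 0], "spin": 0},
    {"slide": [0, -20, 0], "spin": 0},
    {"slide": [0, 0, 0], "spin": 0},
    {"slide": [0, 0, 0], "spin": 0},
    {"slide": [0, 0, 0], "spin": 0},
    {"slide": [0, 0, 0], "spin": 0}
  ]
}}

```text
time: 13.65
ee_pos: [509.9, -131.3, 225.4]
ee_rot: [-1.569, 0.002, 0.319]
ft_force: [-0.5, -0.0, -0.7]
finger_gap: 0.002
```

Run:
```python
from h import *
o=telemetry.observe(); print(o['ee_pos'],o['ft_force'],o['finger_gap'],o['time'])
s=grab('scene'); save(s,'s6.png',(80,130,290,300),3)
```

```text
[ 509.88083392 -131.31634544  225.41770034] [-0.51882802 -0.024698   -0.65883109] 0.002314604476070211 13.65
```

View pics/s6.png

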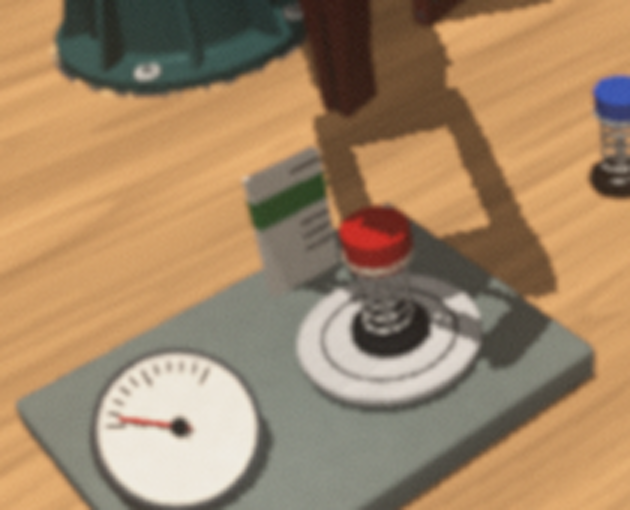

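The spring is back at full height and upright in the ring. The needle reads about 0.1 rad, and the gripper is clear above it.

```bash
python3 -c "
from h import *
print(ctrl.sign_off())"
```

```text
the job is handed in; nothing more can be done
None
```

I finished the spring test and handed it in at about 13.7 s of the 53 s allowed; the sign-off gives no verdict.

- **Placing:** I gripped the red-capped spring by its cap and stood it on the tester plate inside the black ring. Then I let go, and the needle showed its weight alone.
- **Pressing:** With closed fingertips I pressed the cap until its top was about 50 mm above the plate, the middle of the green band. I held it there for just over a second. The wrist read 10 to 11 N and the needle about 1.1 rad, which agree. There was also a steady sideways force of about 4 N while pressing.
- **Final check:** The last picture shows the spring upright at full height in the ring, the needle at about 0.1 rad, and the gripper clear, about 80 mm above the cap.

**Disagreement:** The two cameras placed the plate and the spring up to about 6 mm apart in x. Before lowering, the scene camera showed the hanging foot within about 3 mm of the ring's centre, well inside the 18 mm allowed.

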